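# Take the cuvette carrier out of the photometer

## Robot

A 6-joint arm with a two-finger parallel gripper is mounted at the origin on a cart in front of the work surface, level with it; the furniture and walls round the work are solid. World frame = base frame: x ahead of the robot, y to its left, z up, the work surface at z = 0. Lengths are in mm, angles in degrees, forces in N, time in s.
With the tool pointing down it reaches from about 300 to 750 mm from the base axis. Payload 8.5 kg.
Tool frame: the origin (TCP) lies midway between the tips of the shut fingers; the grasp point (between the pads) lies 19 mm behind it; z points along the fingers, y is the line along which they close (so a half turn about z gives the same grasp; the last joint's range is limited). The gripper opens to 85 mm and grips with 20 to 120 N. Pads are 22 mm wide; open, the fingers measure 114 mm over their backs; the gripper's body (76 mm by 85 mm) begins 54 mm behind the grasp point. The pads swing forward as they close: fully open they stand 13 mm farther back than shut.
Start: joints at [-81.549, 21.807, 74.336, -0, 83.858, -12.336], TCP at [195.185, -514.182, 231.322] pointing down, gripper open.
Joint ranges: [-178.18, 178.18], [-50.72, 133.34], [12.68, 142.11], [-81.47, 261.47], [9.98, 163.14], [-165.26, 165.26]. Speed limits (degrees/s): [136.94, 136.94, 180, 180, 180, 180].

## Interface

Orientations are given as a 3x3 rotation matrix whose columns are the frame's x, y, z axes.
In Python, from plant import robot, imaging, workorder gives the robot as it stands.
- The arm moves only by the shell command python3 -m pendant 'ROWS' [FORCE]. ROWS is JSON, a list that holds one entry, the list of rows, each a list of 7 numbers: the shift along the tool's x, y, z in mm, then the turn, a rotation vector about the tool's x, y, z in degrees, then the opening, from 0 (shut) to 1 (fully open). In form: [[[dx, dy, dz, ax, ay, az, jaw], ...]]. A call has 1 to 20 rows; each row is the pose to reach, as a shift and turn from the pose commanded when the call began, along the tool's axes at that moment; what a row does not reach only later rows make up. A row lasts 1/8 s, in which the tool goes at most 62.5 mm and 10.7 degrees, less where a joint would pass 70% of its speed; a pose out of reach is approached as far as the arm can. A call with a gripper value outside its range is refused whole. The fingers move at their own pace and stop on an object; FORCE is the grip in N (left out, the last holds). Time passes only in rows, so rows that repeat a pose let the fingers close. It gives the time, the measured TCP pose, the force, the opening and the grip force at its end, in the units of the state.
- robot.get_obs(): the state, without advancing time (a new reading comes with each control period).
- imaging.camera(name): name is "side" or "top" or "wrist"; returns a dict with "frame" (400x640x3 uint8, red, green, blue), "K" (3x3 intrinsics, pixels), "k1" (the pictures are not rectified: a ray, as slopes to the right and down, at radius r is drawn at 1 + k1 r^2 times it, then the intrinsics apply), "R" (3x3) and "t" (3): a world point X has camera coordinates R X + t. Camera axes: x right, y down, z forward; pixel columns grow to the right and rows downward; lengths in mm; the calibration is good to about 2 mm. A picture is of the moment at which its call begins. There is no depth.
- workorder.hand_in(): hands the job in; it is judged then, once.
The state is a dict: "time": time; "joint_positions": joint angles; "dq": joint speeds; "effort": joint torques, N m; "tool_pos": TCP position; "tcp_rot": TCP orientation; "wrist_force": force on the tool from outside, world axes, zero at the start; "wrist_torque": the same for the moment, N m; "opening": finger opening in mm; "gripper_force": force on a finger pad.
Only numpy, scipy, OpenCV 4.12 (cv2) and the standard library are available. Lean on these libraries where they do the work, as an engineer would, in place of code of your own. Each camera call takes 0.05 s, during which the arm holds its last target. There are 200 camera calls.

## Task

Take the loaded cuvette carrier out of the bench photometer: fold up the flat sample lid (the one with the front tongue) until it stands upright, then squeeze the carrier's two side catches together with the fingers and only then lift it out of the well. Do not touch the cuvettes, keep them standing in the carrier, leave the lid standing, and leave the timer, trough, bottle and pen where they are. Finish still holding the carrier, still and level, by its squeezed catches, with its underside at least 6 cm above the top of the instrument; do not put it down.

Things in the scene. Friction and masses are not known exactly. Their poses are not given: they have to be found in the camera images.
- photometer: cream bench photometer, fixed, 162 mm deep (x), 250 wide (y), flat top 92 mm above the bench. Origin on the bench, mid-width, 72 mm behind its front face; x to its back, y to its left (seen from the robot), z up. Sample well under the lid: opening 100 (x) by 136 mm (y) centred at x -12, y +45, floor at z 14 mm. Right of it a sloping key panel, nowhere above 92 mm.
- lid (a joint): angle of the flat lid over the well: 0 shut, grows as its front edge swings up and back, 1.57 upright, stop 1.80. Starts at 0 to 0.35. A friction hinge holds it where it is left; 2 to 3 N on the tongue moves it. Plate 10 mm thick, 144 wide (y), 121 from hinge line to front edge; from the middle of that edge a tongue 18 mm wide (y), 10 thick, 34 long juts out over free air.
- lid_tongue (a point): point for gripping the lid's tongue: in the middle of its width and thickness, 12 mm from its free end, 22 mm out from the lid's front edge, 143 mm from the hinge line. Its axes turn with the lid and equal the photometer's when the lid is shut.
- lid_hinge (a point): point on the lid's hinge line, in the middle of the lid's width, in the photometer's frame at x +48, y +45, z +98 mm; the hinge line runs along the photometer's y. A wall shelf hangs over the back of the bench, 0.58 m up from world x 0.70 m on: a hand that points straight down over the upright lid may bring the wrist against it, so lean the hand back towards the robot as the lid rises.
- carrier_center (a point): centre of the loose carrier, 36 mm above its underside and 50 mm above the bench while docked, at x -14, y +45 mm of the photometer; axes as the photometer's (x along the row of cells). Aluminium rack 76 mm (x) by 20 (y), walls 31 high, four square cells; with its cuvettes about 160 g (carrier's own part 0.7 to 1.4 times that).
- carrier: the same carrier; origin at the middle of its underside. On each long side (+y, -y) a white lever, hinged at its foot, leans out; its hook sits under a lip of the dock and holds the carrier down, with about 1 mm play. With both levers fully squeezed the hooks clear the lips and it lifts straight up freely. The lips stand 39 mm above its underside, 21 to 38 mm either side of its middle.
- catch_left_pad (a point): middle of the outer face of the +y lever's thumb pad, 20 mm wide (x), 24 tall. At rest 29 mm to the +y side of the carrier's middle, 63 mm above its underside (77 above the bench); fully squeezed 18 mm and 65 mm, its face then upright. Free space beside the pads out to 68 mm either side of the carrier's middle, above the lips.
- catch_right_pad (a point): the same on the -y lever, mirrored. Width over both pads 58 mm at rest (62 at their top edges), 37 mm squeezed.
- catch_left (a joint): angle of the +y lever: 0 at rest (leaning out, hooked), 0.18 squeezed fully in to its stop (upright); its hook is free of the lip from about 0.12. Spring: about 2 N at the pad to start it, 4.5 N at the stop; it springs back when let go. A grip of 15 to 30 N holds the carrier well.
- catch_right (a joint): angle of the -y lever, the same.
- cell_0: clear square cuvette 12 x 12 x 45 mm standing loosely in the carrier's cell nearest the front (x -25.5 mm from the carrier's middle); origin at the middle of its underside, 5 mm above the carrier's underside; z up along it. It rises to 50 mm above the carrier's underside.
- cell_1: the same, in the second cell (x -8.5 mm).
- cell_2: the same, in the rearmost cell (x +25.5 mm); the third cell is empty.
- timer: small white lab timer 41 x 70 x 56 mm standing loose to the right of the photometer, origin under its middle. Bystander.
- trough: white open reagent trough 60 x 128 x 26 mm loose to the left of the photometer, origin under its middle. Bystander.
- bottle: screw-cap reagent bottle 56 mm across, 106 mm tall, loose to the left of the photometer near its back, origin under its middle. Bystander.
- marker: felt pen 12 x 134 x 13 mm lying loose in front of the photometer's panel, origin under its middle. Bystander.

How it is judged (in metres and radians):
On the way, in this order (a step that is already met when the one before it is completed fails the run):
1. the lid is folded up to stand upright while the carrier is still docked (value of joint lid above 1.4 rad and height (world z) of carrier_center below 0.058 m), for 0.2 s.
2. both catches are squeezed in while the carrier still sits in its dock (value of joint each of catch_left, catch_right above 0.12 rad and height (world z) of carrier_center below 0.062 m), for 0.1 s.
At the end, for the whole second after the job is handed in: Still holding: lid at 1.40 rad or more, both catches squeezed (over 0.10 rad), fingers press over 2 N, carrier's underside 50 mm or more above the instrument's top, within 0.25 rad of level, under 0.03 m/s, touching no part of the photometer, all three cuvettes still standing in their cells (value of joint lid above 1.4 rad and height (world z) of carrier_center above 0.178 m and angle between carrier_center's own z axis and vertical below 0.25 rad and value of joint each of catch_left, catch_right above 0.1 rad and linear speed of carrier below 0.03 m/s and contact force between the fingers and carrier above 2 N and contact force between carrier and photometer below 0.1 N and distance between each of cell_0, cell_2 and carrier_center below 0.048 m and distance between cell_1 and carrier_center below 0.042 m); the arm keeps its last pose, push and grip.
It fails at once if a cuvette is touched by the robot (contact force between any of the arm, the fingers and cell_0 above 0.3 N or contact force between any of the arm, the fingers and cell_1 above 0.3 N or contact force between any of the arm, the fingers and cell_2 above 0.3 N).
It fails at once if the timer, trough, bottle or pen is shifted by more than 20 mm (distance of any of timer, trough, bottle, marker from where it was at the start of the episode above 0.02 m).
It also fails if it takes over 48 s, if anything falls off the work surface, if the arm or the gripper's body presses on something with over 40 N, if the wrist force passes 120 N, or if a joint passes its speed limit or range.

## Working session

There is one attempt and no reset: what is moved stays moved. The work goes in short steps, Python scripts to look and compute and a shell command to move; the robot and the scene stay as the last step left them, time stands still between calls to the robot, and variables do not carry over. Pictures are saved under pics/ and viewed, at most 10 in all, crops included, and the job is handed in when it is done.

```bash
mkdir -p pics; ls; python3 - <<'E'
from plant import robot, imaging
import cv2, numpy as np
o=robot.get_obs(); print({k:np.round(v,2).tolist() for k,v in o.items()})
for n in("side","top"):
    c=imaging.camera(n); np.savez(f"pics/{n}0.npz",**c); cv2.imwrite(f"pics/{n}0.png",c["frame"][:,:,::-1]); print(n,c["K"].tolist(),c["k1"],np.round(c["R"],3).tolist(),np.round(c["t"],1), np.round(-c["R"].T@c["t"]))
E
```

```text
pics
{'time': 0.0, 'joint_positions': [-81.55, 21.84, 74.39, 0.0, 83.86, -12.34], 'dq': [0.03, 0.09, 0.0, 0.04, -0.02, 0.0], 'effort': [-0.0, -44.85, -23.13, -0.0, 0.0, 0.0], 'tool_pos': [195.13, -513.9, 230.68], 'tcp_rot': [[0.93, 0.35, -0.0], [0.35, -0.93, 0.0], [0.0, -0.0, -1.0]], 'wrist_force': [-0.12, 0.18, 0.35], 'wrist_torque': [-0.02, -0.01, -0.01], 'gripper_force': 0.0, 'opening': 85.48}
side [[413.5512453893148, 0.0, 315.68695208073797], [0.0, 413.5512453893148, 205.8415228899069], [0.0, 0.0, 1.0]] -0.0927153627265588 [[-0.817, -0.577, 0.003], [-0.322, 0.451, -0.832], [0.479, -0.681, -0.554]] [493.6 213.3 675.2] [149. 648. 550.]
top [[477.4725941874745, 0.0, 323.7564243613713], [0.0, 477.4725941874745, 206.63940533056717], [0.0, 0.0, 1.0]] -0.09097301093261742 [[0.007, -1.0, -0.014], [-0.991, -0.005, -0.133], [0.133, 0.015, -0.991]] [ 62.5 564.6 962.7] [ 431.   51. 1030.]
```

View pics/top0.png

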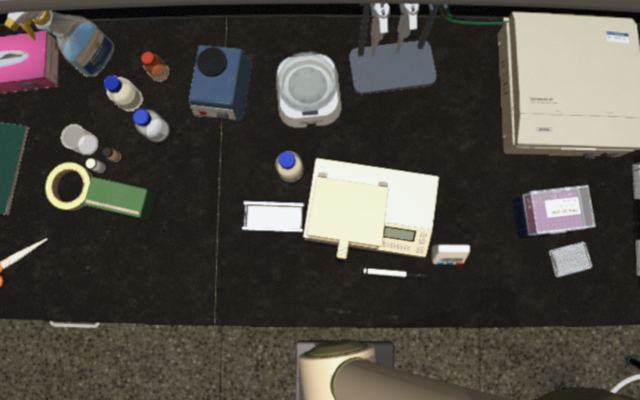

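View pics/side0.png

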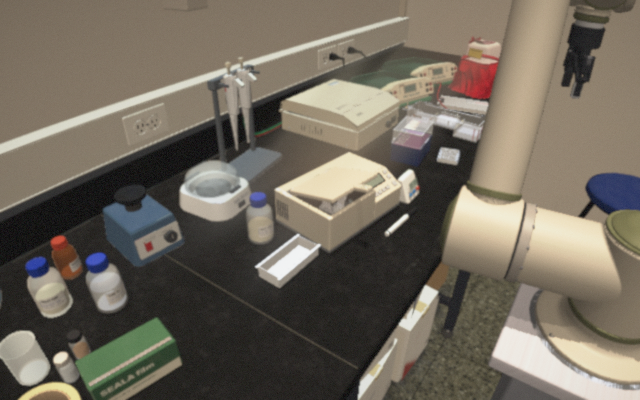

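The top view shows the photometer at about (304–438, 159–255), with the lid slightly open and the tongue tip at (342,256). In the side view the lid gap is near (340,190). I'll enlarge both to read off the corners.

```bash
cat > h.py <<'E'
import numpy as np, cv2
def load(n): return dict(np.load(n))
def ray(c,u,v):
    K=c["K"]; d=np.array([(u-K[0,2])/K[0,0],(v-K[1,2])/K[1,1]]); k=float(c["k1"]); p=d.copy()
    for _ in range(20): p=d/(1+k*(p@p))
    R=c["R"]; w=R.T@np.array([p[0],p[1],1]); return -R.T@c["t"], w/np.linalg.norm(w)
def onz(c,u,v,z):
    o,w=ray(c,u,v); return o+w*(z-o[2])/w[2]
def proj(c,X):
    q=c["R"]@np.asarray(X,float)+c["t"]; p=q[:2]/q[2]; p=p*(1+float(c["k1"])*(p@p)); return c["K"][:2,:2]@p+c["K"][:2,2]
def tri(rs):
    A=sum(np.eye(3)-np.outer(w,w) for o,w in rs); b=sum((np.eye(3)-np.outer(w,w))@o for o,w in rs); return np.linalg.solve(A,b)
E
python3 - <<'E'
import cv2,numpy as np
a=cv2.imread("pics/top0.png")[150:270,295:455]; b=cv2.imread("pics/side0.png")[145:250,265:425]
cv2.imwrite("pics/crop0.png",np.vstack([cv2.resize(a,None,fx=3.5,fy=2.5,interpolation=cv2.INTER_CUBIC)[:300],cv2.resize(b,None,fx=3.5,fy=2.85,interpolation=cv2.INTER_CUBIC)[:300]]))
E
```

```text
(no output)
```

View pics/crop0.png

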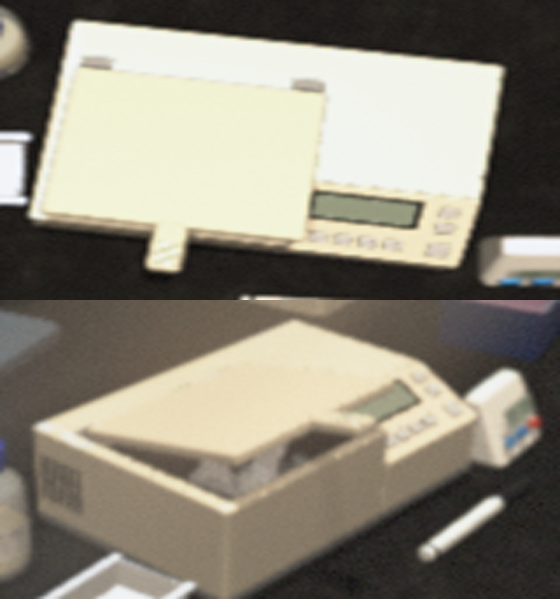

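The top crop shows the photometer corners clearly, the two hinge tabs and the tongue at crop (165,250). In the side crop the lid's front edge is raised, with its left corner at (240,460) and the tongue end near (378,428).

```bash
python3 - <<'E'
from h import *
T=load("pics/top0.npz");S=load("pics/side0.npz")
t=lambda x,y:(295+x/3.5,150+y/2.5); s=lambda x,y:(265+x/3.5,145+(y-300)/2.857)
BL,BR,FL=[onz(T,*t(*p),92) for p in((75,20),(503,67),(32,222))]
bl,br,fl=[onz(S,*s(*p),92) for p in((35,430),(295,322),(232,512))]
for a in(BL,BR,FL,bl,br,fl):print(a.round(1))
print("w,d top",np.linalg.norm(BL-BR),np.linalg.norm(BL-FL),"side",np.linalg.norm(bl-br),np.linalg.norm(bl-fl))
# fit pose by corners
L=np.array([[90,125],[90,-125],[-72,125]]);
for P in([BL,BR,FL],[bl,br,fl],[(BL+bl)/2,(BR+br)/2,(FL+fl)/2]):
    P=np.array(P)[:,:2]; lc=L-L.mean(0); pc=P-P.mean(0)
    th=np.arctan2((lc[:,0]*pc[:,1]-lc[:,1]*pc[:,0]).sum(),(lc*pc).sum())
    R=np.array([[np.cos(th),-np.sin(th)],[np.sin(th),np.cos(th)]]); o=P.mean(0)-R@L.mean(0)
    print("yaw",np.degrees(th),"o",o, "res",np.abs(P-o-L@R.T).max())
    for a in (0,.1,.15,.2,.25,.3,.35):
        tip=lambda r,y,h:np.r_[o+R@[48-r*np.cos(a)+h*np.sin(a)*1,45+y],98+r*np.sin(a)+h*np.cos(a)]
        q=[proj(T,tip(155,0,5)),proj(S,tip(121,72,0)),proj(S,tip(155,0,0))]
        print(a,*[x.round(1) for x in q])
print("obs",t(165,269),s(240,460),s(380,432))
E
```

```text
[655.7  80.5  92. ]
[ 618.5 -164.9   92. ]
[493.  103.2  92. ]
[648.3  87.7  92. ]
[ 613.9 -157.6   92. ]
[493.6 105.8  92. ]
w,d top 248.16920146500618 164.2503506959889 side 247.69516978039007 155.73891189540615
yaw -8.136144241991737 o [547.53233358 -29.86298125] res 1.483074215609065
0 [341.5 262. ] [334.9 214.6] [371.8 206.3]
0.1 [341.8 261.1] [334.8 209.3] [372.1 199.6]
0.15 [342.  260.4] [334.6 206.5] [372.  196.1]
0.2 [342.2 259.5] [334.3 203.6] [371.8 192.5]
0.25 [342.5 258.3] [333.8 200.7] [371.4 188.8]
0.3 [342.8 257. ] [333.2 197.8] [370.8 185.1]
0.35 [343.1 255.4] [332.5 194.8] [370.1 181.4]
yaw -7.9953081256726435 o [543.79224649 -24.28383669] res 3.748996871080408
0 [338.8 264. ] [335.1 216.7] [372.3 208.2]
0.1 [339.  263.2] [335.  211.3] [372.6 201.4]
0.15 [339.2 262.5] [334.8 208.5] [372.5 197.9]
0.2 [339.4 261.6] [334.5 205.6] [372.2 194.3]
0.25 [339.6 260.4] [334.  202.7] [371.8 190.6]
0.3 [339.9 259.1] [333.5 199.8] [371.2 186.9]
0.35 [340.1 257.5] [332.8 196.8] [370.5 183.1]
yaw -8.066417033237169 o [545.66182218 -27.07293604] res 2.301601985252603
0 [340.2 263. ] [335.  215.6] [372.  207.2]
0.1 [340.4 262.2] [334.9 210.3] [372.3 200.5]
0.15 [340.6 261.5] [334.7 207.5] [372.3 197. ]
0.2 [340.8 260.5] [334.4 204.6] [372.  193.4]
0.25 [341.  259.4] [333.9 201.7] [371.6 189.7]
0.3 [341.3 258. ] [333.3 198.8] [371. 186.]
0.35 [341.6 256.4] [332.6 195.8] [370.3 182.2]
obs (342.14285714285717, 257.6) (333.57142857142856, 201.002800140007) (373.57142857142856, 191.20231011550578)
```

The lid angle comes out at about 0.25 rad, and the photometer origin at about (546, -28) with yaw -8.1°. Next I'll work out the pre-grasp: hand leaning 45°, closing line along the photometer's y.

```bash
cat >> h.py <<'E'
from scipy.spatial.transform import Rotation as Ro
O=np.array([546.5,-28.3,0]); YAW=-8.1
P=Ro.from_euler('z',YAW,degrees=True).as_matrix()
def W(l): return O+P@np.asarray(l,float)
def toolR(t):
    t=np.radians(t); z=[np.sin(t),0,-np.cos(t)]; x=[np.cos(t),0,np.sin(t)]
    return P@np.array([x,np.cross(z,x),z]).T
def tongue(a,r=147): return W([48-r*np.cos(a),45,98+r*np.sin(a)])
def row(pos,R,p0,R0):   # tcp target -> row in tool axes of p0,R0
    return np.r_[R0.T@(pos-p0), np.degrees(Ro.from_matrix(R0.T@R).as_rotvec())].round(1)
E
python3 - <<'E'
from h import *
from plant import robot
o=robot.get_obs(); R=toolR(45); g=tongue(.25)
tcp=g+R[:,2]*(16-90); print(g,tcp); print(row(tcp,R,np.array(o["tool_pos"]),np.array(o["tcp_rot"])).tolist())
E
```

```text
[459.3524967   29.55638568 134.36838201] [407.548616    36.92916971 186.69428382]
[394.1, -439.6, 44.8, -11.4, 44.0, 27.3]
```

```bash
python3 -m pendant '[[[200,-220,0,-6,22,14,1],[394,-440,45,-11.4,44,27.3,1],[394,-440,45,-11.4,44,27.3,1],[394,-440,45,-11.4,44,27.3,1],[394,-440,45,-11.4,44,27.3,1],[394,-440,45,-11.4,44,27.3,1],[394,-440,45,-11.4,44,27.3,1],[394,-440,45,-11.4,44,27.3,1],[394,-440,45,-11.4,44,27.3,1],[394,-440,45,-11.4,44,27.3,1],[394,-440,45,-11.4,44,27.3,1],[394,-440,45,-11.4,44,27.3,1],[394,-440,45,-11.4,44,27.3,1],[394,-440,45,-11.4,44,27.3,1]]]'
python3 - <<'E'
from h import *
from plant import robot,imaging
o=robot.get_obs(); print(np.round(o["tool_pos"],1),np.round(o["tcp_rot"],3).tolist(),o["time"])
c=imaging.camera("wrist"); np.savez("pics/w1.npz",**c); cv2.imwrite("pics/w1.png",c["frame"][:,:,::-1])
print((-c["R"].T@c["t"]).round(), [proj(c,tongue(a,r)).round(1).tolist() for a,r in((.25,155),(.25,121),(0.2,155),(.3,155))])
E
```

```text
time: 1.85
tool_pos: [406.4, 34.4, 190.8]
tcp_rot: [[0.704, -0.137, 0.697], [-0.098, -0.991, -0.097], [0.704, -0.0, -0.71]]
wrist_force: [0.4, -1.8, -0.6]
opening: 85.5
gripper_force: 0.0
[406.4  34.4 190.8] [[0.704, -0.137, 0.697], [-0.098, -0.991, -0.097], [0.704, -0.0, -0.71]] 1.85
[356.  40. 341.] [[313.2, 223.3], [313.8, 190.8], [313.3, 229.6], [313.1, 216.1]]
```

View pics/w1.png

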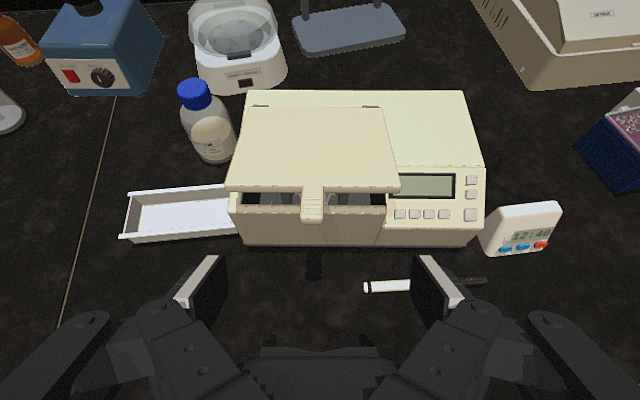

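The wrist view shows the tongue tip at (313,222) and the lid's front edge at row 190. I predicted (313,223) and 191, so the pose model holds. Advancing onto the tongue.

```bash
python3 -m pendant '[[[0,0,30,0,0,0,1],[0,0,60,0,0,0,1],[0,0,80,0,0,0,1],[0,0,90,0,0,0,1],[0,0,90,0,0,0,1],[0,0,90,0,0,0,1],[0,0,90,0,0,0,1]]]' 25
python3 - <<'E'
from h import *
from plant import robot
o=robot.get_obs(); p=np.array(o["tool_pos"]);R=np.array(o["tcp_rot"]); d=p-R[:,2]*16
print("grasp err, tool axes",(R.T@(d-tongue(.25))).round(1), (toolR(45).T@R-np.eye(3)).round(3).tolist())
E
```

```text
time: 2.78
tool_pos: [465.9, 27.6, 131.3]
tcp_rot: [[0.691, -0.123, 0.713], [-0.1, -0.992, -0.075], [0.716, -0.019, -0.697]]
wrist_force: [1.1, -1.1, 0.2]
opening: 85.5
gripper_force: 0.0
grasp err, tool axes [ 2.5  1.2 -9.1] [[-0.0, -0.001, 0.013], [0.002, -0.0, -0.026], [-0.013, 0.026, -0.0]]
```

```bash
python3 -m pendant '[[[0,0,0,0,0,0,1],[0,0,0,0,0,0,1],[0,0,0,0,0,0,1]]]'
cat >err.py <<'E'
from h import *
from plant import robot
o=robot.get_obs(); p=np.array(o["tool_pos"]);R=np.array(o["tcp_rot"]); d=p-R[:,2]*16
print("grasp err, tool axes",(R.T@(d-tongue(.25))).round(1), (toolR(45).T@R-np.eye(3)).round(3).tolist(), np.round(o["dq"],2), np.round(o["joint_positions"],1))
E
python3 err.py
```

```text
time: 3.15
tool_pos: [465.6, 29.3, 132.0]
tcp_rot: [[0.69, -0.12, 0.714], [-0.099, -0.993, -0.071], [0.717, -0.021, -0.697]]
wrist_force: [0.2, 0.3, 0.2]
opening: 85.2
gripper_force: 0.0
grasp err, tool axes [ 2.6 -0.4 -9.9] [[-0.0, 0.0, 0.014], [0.0, -0.0, -0.03], [-0.014, 0.03, -0.001]] [ 0.35  0.09 -0.02  0.91 -0.01 -0.89] [-14.7  13.7 128.5 140.1  10.  -55.1]
```

Joint 5 is at its lower limit (10°), so a 45° lean isn't reachable this low. I'll back off and use a smaller lean at the start of the arc.

```bash
python3 -m pendant '[[[0,0,-30,0,0,0,1],[0,0,-60,0,0,0,1],[0,0,-80,0,0,0,1],[0,0,-80,0,-8,0,1],[0,0,-80,0,-16,0,1],[0,0,-80,0,-24,0,1],[0,0,-80,0,-24,0,1],[0,0,-80,0,-24,0,1],[0,0,-80,0,-24,0,1]]]'
python3 err.py; python3 - <<'E'
from h import *
from plant import robot
o=robot.get_obs(); R=toolR(22)
for back in(60,0): print(row(tongue(.25)+R[:,2]*(16-back),R,np.array(o["tool_pos"]),np.array(o["tcp_rot"])).tolist())
E
```

```text
time: 4.28
tool_pos: [408.1, 33.8, 188.1]
tcp_rot: [[0.922, -0.124, 0.368], [-0.121, -0.992, -0.03], [0.369, -0.017, -0.929]]
wrist_force: [-0.5, 0.4, -0.9]
opening: 85.6
gripper_force: 0.0
grasp err, tool axes [-27.9   1.3 -84.9] [[-0.082, 0.0, -0.397], [-0.01, -0.0, -0.022], [0.397, 0.024, -0.082]] [ 20.26  11.87 -33.36 -76.34  56.21  88.25] [-14.3   1.8 112.7   5.   44.2  80.1]
[27.7, -2.3, 25.0, -1.2, 0.4, 0.5]
[28.0, -1.0, 84.9, -1.2, 0.4, 0.5]
```

```bash
python3 -m pendant '[[[0,0,0,0,0,0,1],[0,0,0,0,0,0,1],[0,0,0,0,0,0,1],[0,0,0,0,0,0,1]]]'
python3 err.py; python3 - <<'E'
from h import *
from plant import robot
o=robot.get_obs(); R=toolR(22)
for back in(60,0): print(row(tongue(.25)+R[:,2]*(16-back),R,np.array(o["tool_pos"]),np.array(o["tcp_rot"])).tolist())
E
```

```text
time: 4.78
tool_pos: [408.3, 35.2, 187.2]
tcp_rot: [[0.921, -0.12, 0.371], [-0.119, -0.993, -0.024], [0.371, -0.022, -0.928]]
wrist_force: [0.1, 0.3, 0.9]
opening: 85.2
gripper_force: 0.0
grasp err, tool axes [-28.1  -0.6 -84.1] [[-0.081, -0.0, -0.395], [-0.012, -0.0, -0.028], [0.394, 0.03, -0.082]] [ 0.12  0.18 -0.41 -0.23  0.3   0.25] [-14.3   1.9 112.9   5.6  43.9  79.5]
[27.9, -0.6, 24.1, -1.6, 0.2, 0.7]
[28.2, 1.1, 84.1, -1.6, 0.2, 0.7]
```

```bash
python3 -m pendant '[[[28,0,24,-1.6,0,0.7,1],[28,1,40,-1.6,0,0.7,1],[28,1,60,-1.6,0,0.7,1],[28,1,75,-1.6,0,0.7,1],[28,1,84,-1.6,0,0.7,1],[28,1,84,-1.6,0,0.7,1],[28,1,84,-1.6,0,0.7,1],[28,1,84,-1.6,0,0.7,1]]]'
python3 err.py; python3 - <<'E'
from h import *
from plant import imaging
c=imaging.camera("wrist"); cv2.imwrite("pics/w2.png",c["frame"][100:,100:540,::-1])
E
```

```text
time: 5.78
tool_pos: [465.5, 28.8, 120.2]
tcp_rot: [[0.919, -0.141, 0.368], [-0.131, -0.99, -0.053], [0.372, 0.0, -0.928]]
wrist_force: [-0.1, -0.6, -0.6]
opening: 85.6
gripper_force: 0.0
grasp err, tool axes [ 0.5 -0.2 -0.6] [[-0.081, -0.0, -0.394], [0.0, -0.0, 0.0], [0.394, -0.0, -0.081]] [ 0.07  0.03  0.07 -0.05 -0.12 -0.03] [-11.8  14.3 112.1   2.6  31.8  84.3]
```

View pics/w2.png

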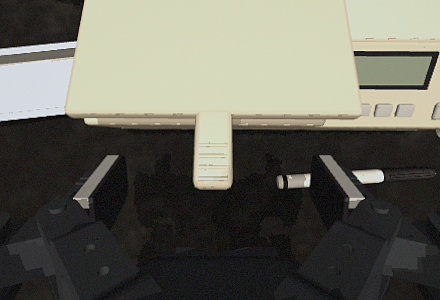

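The tongue (crop column 213) lies midway between the pads (about 120 and 315). Closing.

```bash
python3 -m pendant '[[[0,0,0,0,0,0,0],[0,0,0,0,0,0,0],[0,0,0,0,0,0,0],[0,0,0,0,0,0,0],[0,0,0,0,0,0,0],[0,0,0,0,0,0,0],[0,0,0,0,0,0,0],[0,0,0,0,0,0,0]]]' 25
python3 err.py; python3 - <<'E'
from h import *
from plant import robot
R0=toolR(22.0); g0=tongue(.25)+R0[:,2]*16
for a in np.linspace(.25,1.62,13)[1:]:
    t=22+max(0,a-.45)*20
    R=toolR(t); print(row(tongue(a)+R[:,2]*16,R,g0,R0).tolist())
E
```

```text
time: 6.82
tool_pos: [465.4, 31.0, 119.6]
tcp_rot: [[0.919, -0.141, 0.367], [-0.132, -0.99, -0.049], [0.37, -0.004, -0.929]]
wrist_force: [4.8, 21.0, -0.9]
opening: 17.4
gripper_force: 28.5
grasp err, tool axes [-0.1 -2.2 -0.2] [[-0.081, -0.003, -0.395], [0.001, -0.0, -0.003], [0.395, 0.003, -0.081]] [-0.02 -0.03  0.01 -0.   -0.02  0.1 ] [-11.6  14.4 112.1   2.9  31.8  84.3]
[10.7, 0.0, -12.9, 0.0, 0.0, 0.0]
[22.9, -0.0, -24.5, 0.0, 0.6, -0.0]
[36.9, 0.0, -34.7, 0.0, 2.9, -0.0]
[52.0, 0.0, -43.4, -0.0, 5.1, -0.0]
[67.9, -0.0, -50.3, -0.0, 7.4, -0.0]
[84.5, 0.0, -55.5, 0.0, 9.7, -0.0]
[101.6, 0.0, -58.9, 0.0, 12.0, -0.0]
[118.9, 0.0, -60.4, 0.0, 14.3, -0.0]
[136.3, -0.0, -60.0, 0.0, 16.6, -0.0]
[153.5, 0.0, -57.7, 0.0, 18.8, -0.0]
[170.3, 0.0, -53.6, -0.0, 21.1, -0.0]
[186.5, -0.0, -47.7, -0.0, 23.4, -0.0]
```

```bash
python3 -m pendant '[[[0,-2,0,0,0,0,0],[5,-2,-6,0,0,0,0],[11,-2,-13,0,0,0,0],[23,-2,-24.5,0,0.6,0,0],[37,-2,-35,0,3,0,0],[52,-2,-43.5,0,5,0,0],[68,-2,-50,0,7.4,0,0],[84.5,-2,-55.5,0,9.7,0,0],[84.5,-2,-55.5,0,9.7,0,0]]]'
```

```text
time: 7.95
tool_pos: [523.3, 22.9, 203.2]
tcp_rot: [[0.844, -0.141, 0.517], [-0.12, -0.99, -0.073], [0.523, -0.0, -0.853]]
wrist_force: [-0.2, 5.6, 1.0]
opening: 17.5
gripper_force: 29.6
```

```bash
python3 - <<'E'
from h import *
R0=toolR(31.7); a0=.25+1.37*.5; g0=tongue(a0)+R0[:,2]*16
for a in np.linspace(a0,1.62,8)[1:]:
    R=toolR(22+(a-.45)*20); print(row(tongue(a)+R[:,2]*16,R,g0,R0).tolist())
E
```

```text
[14.9, -0.0, -0.5, -0.0, 2.0, -0.0]
[29.8, 0.0, 0.4, -0.0, 3.9, -0.0]
[44.5, 0.0, 2.7, 0.0, 5.9, -0.0]
[59.0, -0.0, 6.3, -0.0, 7.8, 0.0]
[73.0, 0.0, 11.3, 0.0, 9.8, 0.0]
[86.4, -0.0, 17.5, -0.0, 11.7, 0.0]
[99.2, -0.0, 24.9, -0.0, 13.7, -0.0]
```

```bash
python3 -m pendant '[[[15,0,-0.5,0,2,0,0],[30,0,0.5,0,4,0,0],[44.5,0,2.7,0,6,0,0],[59,0,6.3,0,8,0,0],[73,0,11.3,0,10,0,0],[86.5,0,17.5,0,11.7,0,0],[99,0,25,0,13.7,0,0],[99,0,25,0,13.7,0,0],[99,0,25,0,13.7,0,0],[99,0,25,0,13.7,0,0]]]'
python3 - <<'E'
from h import *
from plant import robot,imaging
o=robot.get_obs(); p=np.array(o["tool_pos"]);R=np.array(o["tcp_rot"]); l=P.T@(p-R[:,2]*16-O)-[48,45,98]; print("a",np.arctan2(l[2],-l[0]),np.hypot(l[0],l[2]),l.round(1),np.round(o["joint_positions"],1))
c=imaging.camera("side"); cv2.imwrite("pics/s3.png",c["frame"][:,:,::-1])
E
```

```text
time: 9.2
tool_pos: [620.7, 8.5, 235.1]
tcp_rot: [[0.695, -0.141, 0.705], [-0.099, -0.99, -0.101], [0.712, 0.0, -0.702]]
wrist_force: [-0.0, 2.2, 5.6]
opening: 17.6
gripper_force: 31.7
a 1.6305781567852546 148.6262428043156 [  8.9   1.9 148.4] [-11.   15.3  97.7   5.5  21.6  82.9]
```

View pics/s3.png

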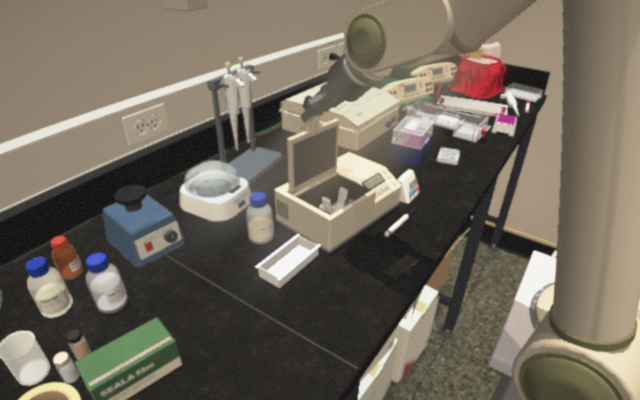

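The lid stands upright at (313,155) in the side view, about 1.6 rad, and the white carrier pads are visible at (340,200). Releasing and withdrawing.

```bash
python3 -m pendant '[[[0,0,0,0,0,0,1],[0,0,0,0,0,0,1],[0,0,0,0,0,0,1],[0,0,0,0,0,0,1],[0,0,0,0,0,0,1],[0,0,0,0,0,0,1],[0,0,-30,0,0,0,1],[0,0,-60,0,0,0,1],[0,0,-110,0,0,0,1],[0,0,-110,0,0,0,1],[0,0,-110,0,0,0,1]]]'
python3 - <<'E'
from h import *
from plant import robot
o=robot.get_obs(); 
for t in(8,15):
    R=toolR(t); 
    for z in (180,83): print(t,z,row(W([-14,45,z])+R[:,2]*19,R,np.array(o["tool_pos"]),np.array(o["tcp_rot"])).tolist())
E
```

```text
time: 10.62
tool_pos: [542.5, 19.8, 310.1]
tcp_rot: [[0.698, -0.141, 0.702], [-0.099, -0.99, -0.1], [0.709, 0.0, -0.705]]
wrist_force: [0.5, 0.4, 0.1]
opening: 85.3
gripper_force: 0.0
8 180 [-106.0, 2.1, 104.6, 0.0, -37.1, -0.0]
8 83 [-174.7, 2.1, 173.0, 0.0, -37.1, -0.0]
15 180 [-104.0, 2.1, 105.9, 0.0, -30.1, -0.0]
15 83 [-172.8, 2.1, 174.3, 0.0, -30.1, -0.0]
```

```bash
python3 -m pendant '[[[-35,2,35,0,-10,0,1],[-70,2,70,0,-20,0,1],[-105,2,105,0,-33,0,1],[-105,2,105,0,-33,0,1],[-105,2,105,0,-33,0,1],[-105,2,105,0,-33,0,1],[-105,2,105,0,-33,0,1],[-105,2,105,0,-33,0,1]]]'
python3 - <<'E'
from h import *
from plant import robot,imaging
o=robot.get_obs(); p=np.array(o["tool_pos"]);R=np.array(o["tcp_rot"])
print("local grasp",(P.T@(p-19*R[:,2]-O)).round(1),np.degrees(Ro.from_matrix(toolR(12).T@R).as_rotvec()).round(1),np.round(o["joint_positions"],1))
c=imaging.camera("wrist"); np.savez("pics/w4.npz",**c); cv2.imwrite("pics/w4.png",c["frame"][:,:,::-1])
for l in([-14,45+29,77],[-14,45-29,77],[-52,45,45],[-14-25.5,45,64],[-14+25.5,45,64],[38,113,92],[-62,-23,92]): print(l,proj(c,W(l)).round(1))
E
```

```text
time: 11.62
tool_pos: [542.3, 17.9, 162.4]
tcp_rot: [[0.968, -0.141, 0.209], [-0.138, -0.99, -0.03], [0.211, 0.0, -0.977]]
wrist_force: [0.2, -0.8, 0.4]
opening: 85.0
gripper_force: 0.0
local grasp [-14.7  45.2 180.9] [-0.   0.2  0. ] [-10.9  20.   90.8   0.7  57.   86.9]
[-14, 74, 77] [279.9 237. ]
[-14, 16, 77] [354.  236.9]
[-52, 45, 45] [317.1 273. ]
[-39.5, 45, 64] [317.  264.7]
[11.5, 45, 64] [317.  203.4]
[38, 113, 92] [222.5 169.2]
[-62, -23, 92] [408.6 304.5]
```

View pics/w4.png

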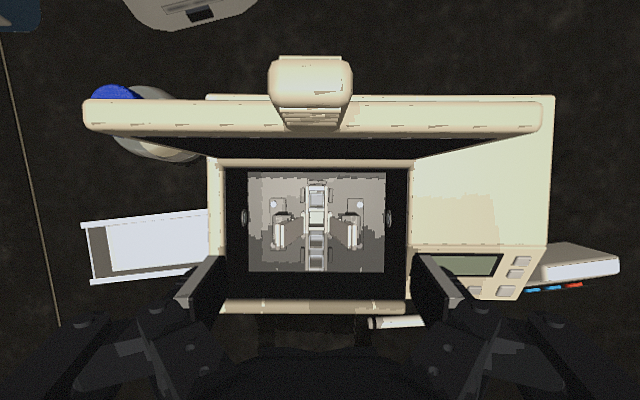

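The pads show at (281,230) and (352,230), centred between the fingers at column 316. The well corners match my prediction and the row sits about 3–4 mm further back. Fingers and body clear the upright lid, so I'm lowering with a 3 mm shift.

```bash
python3 -m pendant '[[[-4,0,25,0,0,0,1],[-9,0,50,0,0,0,1],[-14,0,75,0,0,0,1],[-16,0,90,0,0,0,1],[-17.7,0,99.5,0,0,0,1],[-17.7,0,99.5,0,0,0,1],[-17.7,0,99.5,0,0,0,1],[-17.7,0,99.5,0,0,0,1]]]'
cat >st.py <<'E'
from h import *
from plant import robot,imaging
import sys
o=robot.get_obs(); p=np.array(o["tool_pos"]);R=np.array(o["tcp_rot"])
print("local grasp",(P.T@(p-19*R[:,2]-O)).round(1),np.degrees(Ro.from_matrix(toolR(12).T@R).as_rotvec()).round(1))
c=imaging.camera("wrist"); cv2.imwrite(sys.argv[1],cv2.resize(c["frame"][130:380,180:460,::-1],None,fx=2,fy=2))
E
python3 st.py pics/w5.png
```

```text
time: 12.68
tool_pos: [546.3, 17.3, 61.6]
tcp_rot: [[0.968, -0.141, 0.21], [-0.138, -0.99, -0.03], [0.212, 0.0, -0.977]]
wrist_force: [0.4, 0.0, 0.9]
opening: 85.3
gripper_force: 0.0
local grasp [-10.6  45.1  80.2] [-0.   0.2  0. ]
```

View pics/w5.png

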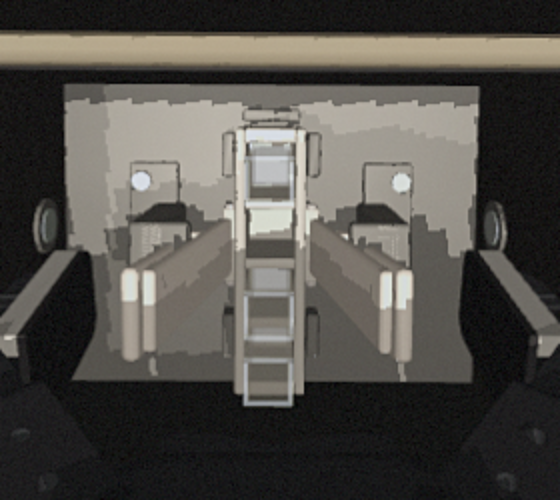

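The pads (tops at crop (135,315) and (397,315)) are aligned fore and aft, and the carrier is about 2 mm to the left of the finger centre. I'll shift, then squeeze.

```bash
python3 -m pendant '[[[0,-1.5,0,0,0,0,1],[0,-1.5,0,0,0,1,0.8],[0,-1.5,0,0,0,0,0.6],[0,-1.5,0,0,0,0,0.4],[0,-1.5,0,0,0,0,0.2],[0,-1.5,0,0,0,0,0],[0,-1.5,0,0,0,0,0],[0,-1.5,0,0,0,0,0],[0,-1.5,0,0,0,0,0],[0,-1.5,0,0,0,0,0]]]' 28
python3 st.py pics/w6.png
```

```text
time: 13.98
tool_pos: [546.7, 19.0, 61.8]
tcp_rot: [[0.967, -0.141, 0.21], [-0.138, -0.99, -0.03], [0.212, -0.0, -0.977]]
wrist_force: [-1.3, 2.2, 7.1]
opening: 34.7
gripper_force: 27.5
local grasp [-10.5  46.8  80.3] [0.  0.2 0. ]
```

View pics/w6.png

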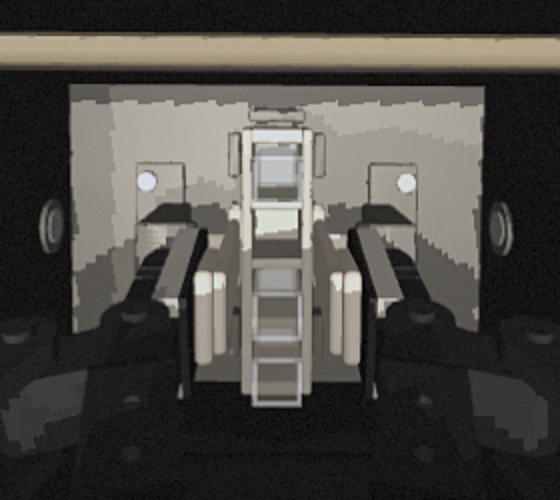

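Opening is 34.7 mm at 27.5 N with both levers upright against the fingers, and the cuvettes are untouched. Starting a small test lift straight up.

```bash
python3 -m pendant '[[[0.5,0,-2.5,0,0,0,0],[1.1,0,-5,0,0,0,0],[1.6,0,-7.5,0,0,0,0],[2.1,0,-10,0,0,0,0],[3.2,0,-15,0,0,0,0],[4.3,0,-20,0,0,0,0],[4.3,0,-20,0,0,0,0]]]'
```

```text
time: 14.9
tool_pos: [546.5, 18.8, 82.0]
tcp_rot: [[0.968, -0.141, 0.209], [-0.138, -0.99, -0.03], [0.212, 0.0, -0.977]]
wrist_force: [-0.8, -0.5, -2.2]
opening: 34.9
gripper_force: 28.6
```

The wrist feels only the carrier's weight, so it is free. Continuing the lift.

```bash
python3 -m pendant '[[[1.7,0,-8,0,0,0,0],[3.8,0,-18,0,0,0,0],[6.5,0,-30,0,0,0,0],[9.1,0,-42,0,0,0,0],[11.7,0,-54,0,0,0,0],[14.3,0,-66,0,0,0,0],[16.9,0,-78,0,0,0,0],[19.5,0,-90,0,0,0,0],[22.1,0,-102,0,0,0,0],[24.7,0,-114,0,0,0,0],[26.9,0,-124,0,0,0,0],[28.6,0,-132,0,0,0,0],[29.7,0,-137,0,0,0,0],[29.7,0,-137,0,0,0,0],[29.7,0,-137,0,0,0,0],[29.7,0,-137,0,0,0,0],[29.7,0,-137,0,0,0,0]]]'
python3 - <<'E'
from h import *
from plant import imaging
a=imaging.camera("wrist")["frame"][130:380,180:460,::-1]; b=imaging.camera("side")["frame"][90:265,230:426,::-1]
cv2.imwrite("pics/f.png",np.hstack([cv2.resize(a,(448,400)),cv2.resize(b,(350,400))[:, :350]]))
E
```

```text
time: 17.02
tool_pos: [546.4, 18.8, 221.4]
tcp_rot: [[0.968, -0.141, 0.208], [-0.138, -0.99, -0.03], [0.21, 0.0, -0.978]]
wrist_force: [0.0, -0.2, -1.7]
opening: 34.6
gripper_force: 28.6
```

View pics/f.png

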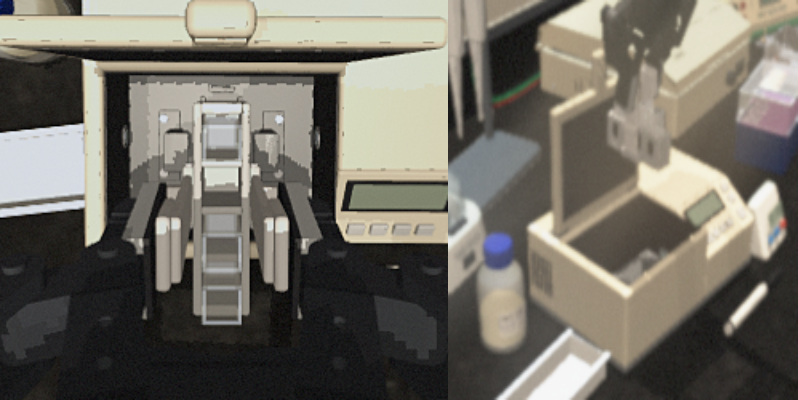

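The carrier hangs level above the well with its three cuvettes in place at crop (222,135), (222,250) and (222,305). The lid still stands upright and the bystanders haven't moved. The carrier was lifted about 160 mm, which puts its underside about 82 mm above the instrument top. Handing in.

```bash
python3 -c "
from plant import workorder
print(workorder.hand_in())"
```

```text
the job is handed in; nothing more can be done
None
```

The job is handed in, though no verdict came back: the lid stands upright and the arm holds the carrier level and still by its squeezed catches, about 80 mm above the photometer, with all three cuvettes in place.

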